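# Swipe the hob's touch slider up to boost

## Robot

A 7-joint arm with a two-finger parallel gripper is mounted at the origin on the work surface. World frame = base frame: x ahead of the robot, y to its left, z up, the work surface at z = 0. Lengths are in m, angles in rad, forces in N, time in s.
With the tool pointing down it reaches from about 0.425 to 0.925 m from the base axis. Payload 6.8 kg.
Tool frame: the origin (TCP) lies between the finger pads, 19 mm behind the fingertips; this is the grasp point; z points along the fingers, y is the line along which they close (so a half turn about z gives the same grasp; the last joint's range is limited). The gripper opens to 85 mm and grips with 20 to 120 N. Pads are 22 mm wide; open, the fingers measure 114 mm over their backs; the gripper's body (76 mm by 85 mm) begins 54 mm behind the grasp point. The pads swing forward as they close: fully open they stand 13 mm farther back than shut.
Start: joints at [-1.255, 0.477, 0.022, 1.555, -0.011, 1.109, -0.083], TCP at [0.278, 0.615, 0.25] pointing down, gripper open.
Joint ranges: [-2.96, 2.96], [-0.34, 2.1], [-1.41, 1.46], [0.24, 2.44], [-1.37, 4.51], [0.17, 1.92], [-2.96, 2.96]. Speed limits (rad/s): [2.39, 2.39, 3.14, 3.14, 3.14, 3.14, 3.14].

## Interface

Orientations are given as a unit quaternion [w, x, y, z].
In Python, from station import bot gives the robot as it stands.
- The arm moves only by the tool nudge_tcp, called after ">>>" by a JSON object that holds its "api" and its "payload", one argument or row to a line. Schema: {"type":"object","properties":{"steps":{"type":"array","items":{"type":"array","items":{"type":"array","items":{"type":"number"},"minItems":5,"maxItems":5},"minItems":1,"maxItems":20},"minItems":1,"maxItems":1},"force":{"type":"number"},"only":{"type":"string"},"quiet":{"type":"boolean"},"lines":{"type":"string"}},"required":["steps"],"additionalProperties":false}. steps is a list that holds a single list of rows (three levels of brackets), with 1 to 20 rows, each of 5 numbers: dx, dy, dz in normalised numbers (1 is 0.75 m), then a turn about the tool's z in parts of the range, where 1.0 means 360 degrees, then the opening from 0.0 (shut) to 1.0 (fully open); each row shifts and turns the commanded pose from where the row before left it, along the tool's axes as they then stand; what a row does not reach is not made up. A row lasts 1/10 s, in which the tool goes at most 0.05 m and 0.15 rad, less where a joint would pass 70% of its speed; a pose out of reach is approached as far as the arm can. The fingers move at their own pace and stop on an object; force is the grip in N (left out, the last holds). Time passes only in rows, so rows that do not move let the fingers close. The tool returns the time, the measured TCP pose, the force, the opening and the grip force at its end. only (a regular expression) keeps the lines of the reply that match it, lines (a string "A,B") keeps lines A to B, and quiet returns only ok. Input that does not fit is refused with a message, and nothing moves.
- bot.get_obs(): the state, without advancing time (a new reading comes with each control period).
- bot.read_camera(name): name is "scene" or "top"; returns the picture (384x512x3 uint8, blue, green, red); there is no depth.
- bot.camera_info(name): a dict with "vertical_fov" (degrees; the focal length in pixels is half the picture's height over the tangent of half this angle, whatever the lens; pixels are square), "cx", "cy" (the principal point, pixels), "view" (4x4, takes a point from world to camera coordinates). Camera axes: x right, y up, looking along -z (the intrinsics and any distortion apply to the point x, -y, -z); pixel columns grow to the right and rows downward; lengths in m; the calibration is good to about 2 mm. A picture is of the moment at which its call begins. camera_info takes no time and is no camera call.
- bot.hand_in(): hands the job in; it is judged then, once.
The state is a dict: "t": time; "q": joint angles; "joint_vel": joint speeds; "joint_torque": joint torques, N m; "eef_pos": TCP position; "tool_rot": TCP orientation; "contact_force": force on the tool from outside, world axes, zero at the start; "torque": the same for the moment, N m; "gripper_width": opening from 0.0 (shut) to 1.0 (fully open); "grasp_force": force on a finger pad.
Only numpy, scipy, OpenCV 4.12 (cv2) and the standard library are available. Lean on these libraries where they do the work, as an engineer would, in place of code of your own. Each camera call takes 0.05 s, during which the arm holds its last target. There are 200 camera calls.

## Task

The blue lidded casserole on the portable hob must come to the boil: with the gripper's fingers closed together, put the fingertips lightly on the white ring (off) of the touch slider in front of the casserole's own cooking zone, and slide them along its row of marks, without lifting, to the red dot (boost) at the other end. Finish with the fingertips still resting lightly on the red dot: the program ends while holding them there. Do not touch the other zone's slider, and leave the pots, the shaker and the jar where they stand.

Things in the scene. Friction and masses are not known exactly. Their poses are not given: they have to be found in the camera images.
- hob: portable two-zone induction hob, 360 (x) x 600 (y) x 65 mm high, flat rigid black glass top, does not shift. Origin: centre of its underside; x to the back, y to the cook's left, z up. Cooking zones: grey rings of 105 mm radius at x = 50, y = +145 (left) and -145 mm (right). In front of each, at x = -135 mm, its touch slider: a row of flush marks along y
- left_ring: white ring, 18 mm, off end (left end) of the left zone's slider; origin at its centre on the glass, 65 mm above the worktop, axes as the hob's; fixed. The slider feels a touch within 15 mm of its line, reckoned at the point between the closed fingertips, tool pointing down; a few newtons is a light touch, 30 N is too hard
- left_row: the row of nine white dashes, 3.5 mm wide, growing from 6 to 16 mm, between ring and dot of the left zone's slider; origin at its middle, on the glass, axes as the hob's; the slider runs along -y
- left_dot: red dot, 18 mm, boost end (right end) of the left zone's slider; origin at its centre on the glass, 150 mm along -y from left_ring
- right_ring: white ring, 18 mm, off end (left end) of the right zone's slider, which is the same as the left zone's; origin at its centre on the glass, axes as the hob's
- right_row: the row of nine white dashes of the right zone's slider; origin at its middle, on the glass; it runs along -y
- right_dot: red dot, 18 mm, boost end (right end) of the right zone's slider; origin at its centre on the glass, 150 mm along -y from right_ring
- casserole: blue round casserole with blue lid and black lid knob, 184 mm across the lid, 132 mm high, two blue side lugs reaching 117 mm from its axis; it stands loose on the left or the right cooking zone. Origin: centre of its underside, on the glass
- pan: open steel pan, 176 mm across, 82 mm high, two dark side lugs reaching 115 mm from its axis, standing loose on the other zone. Origin: centre of its underside
- shaker: white salt shaker with steel cap, 38 mm across, 78 mm high, standing loose on the glass midway between the pots. Origin: centre of its underside
- honey: amber jar with yellow cap, 64 mm across, 110 mm high, standing loose on the worktop beside the hob. Origin: centre of its underside

How it is judged:
By the outcome, as a careful person would: the job done as asked, in the order asked, and still so for the second after the job is handed in, while the arm keeps its last pose, push and grip.
It also fails if it takes over 45 s, if anything falls off the work surface, if the arm or the gripper's body presses on something with over 40 N, if the wrist force passes 120 N, or if a joint passes its speed limit or range.

## Working session

There is one attempt and no reset: what is moved stays moved. The work goes in short steps, Python scripts to look and compute and a tool call to move; the robot and the scene stay as the last step left them, time stands still between calls to the robot, and variables do not carry over. Pictures are saved under pics/ and viewed, at most 10 in all, crops included, and the job is handed in when it is done.

```bash
ls; mkdir -p pics; python3 - <<'E'
from station import bot
import cv2,numpy as np
for n in("scene","top"):
    i=bot.camera_info(n);print(n,{k:(np.round(v,4).tolist() if k=="view" else v) for k,v in i.items()})
    cv2.imwrite(f"pics/{n}.png",bot.read_camera(n))
o=bot.get_obs();print(o)
E
```

```text
pics
station.py
scene {'vertical_fov': 56.04492600531532, 'cx': 255.70750521454983, 'cy': 199.7393597697058, 'view': [[0.507, 0.8617, -0.0206, -0.173], [-0.6167, 0.3793, 0.6897, 0.3607], [0.6022, -0.337, 0.7238, -1.4123], [0.0, 0.0, 0.0, 1.0]]}
top {'vertical_fov': 42.627432797576425, 'cx': 248.4531043090852, 'cy': 187.12045406526084, 'view': [[-0.0295, -0.9995, -0.006, -0.1143], [0.9723, -0.0301, 0.2318, -0.6344], [-0.2319, 0.001, 0.9727, -1.3282], [0.0, 0.0, 0.0, 1.0]]}
{'t': 0.1, 'q': array([-1.25506451,  0.47772468,  0.02238145,  1.55633001, -0.01150237,
        1.10928371, -0.08311567]), 'joint_vel': array([-0.0003785 , -0.00235091,  0.00124557, -0.00278378, -0.00037813,
        0.00092476,  0.00022709]), 'joint_torque': array([ 4.45660291e-03, -5.97757351e+01,  1.61313727e+00, -2.81950772e+01,
        1.27145325e-02,  5.02522686e-03,  1.83466017e-05]), 'eef_pos': array([0.27742556, 0.61481935, 0.24912833]), 'tool_rot': array([-1.04475388e-04,  2.10348385e-01,  9.77626157e-01, -8.01746310e-04]), 'contact_force': array([-1.09633342,  0.1274245 , -0.00242358]), 'torque': array([-0.01751713,  0.0250494 ,  0.01814508]), 'grasp_force': 0.0, 'gripper_width': 0.9993870531549562}
```

View pics/scene.png

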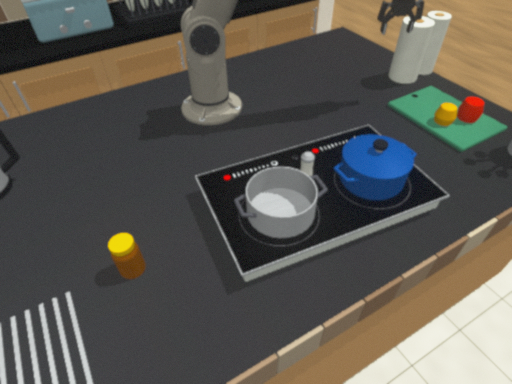

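View pics/top.png

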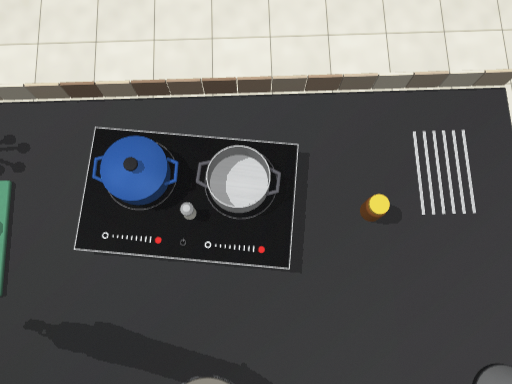

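The casserole is on the left zone. In the top picture its slider runs from the ring at about (105,236) to the dot at (158,240). I'll enlarge both views to read these more closely.

```bash
python3 - <<'E'
import cv2
a=cv2.imread("pics/top.png")[215:275,70:300];cv2.imwrite("pics/topc.png",cv2.resize(a,None,fx=3.4,fy=3.4,interpolation=cv2.INTER_CUBIC))
a=cv2.imread("pics/scene.png")[115:195,210:390];cv2.imwrite("pics/scenec.png",cv2.resize(a,None,fx=4,fy=4,interpolation=cv2.INTER_CUBIC))
E
```

```text
(no output)
```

View pics/topc.png

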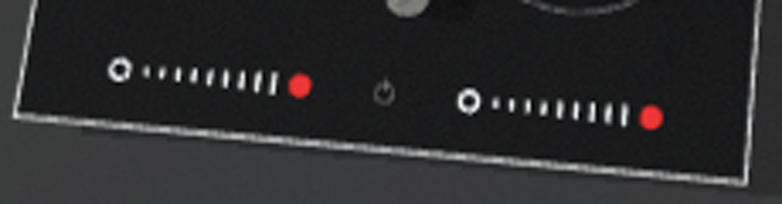

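View pics/scenec.png

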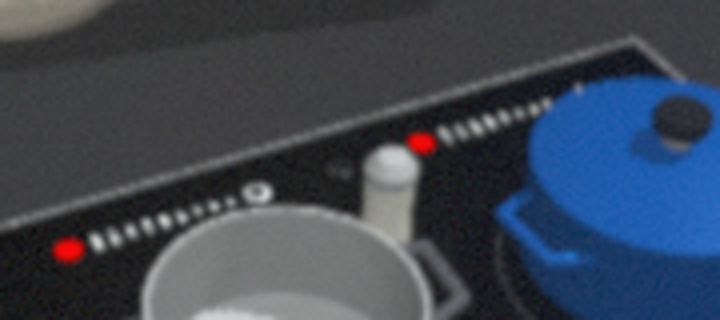

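The crops give these pixel positions:
- **Top crop:** left ring (119.5,69), left dot (300,85.5), right ring (468.5,100.5), right dot (651,118).
- **Scene crop:** left dot (421,143), right ring (257,192), right dot (68,249). The casserole hides the left ring.

```bash
cat > h.py <<'E'
from station import bot
import numpy as np
def ray(n,p):
    i=bot.camera_info(n);V=np.array(i["view"]);f=192/np.tan(np.radians(i["vertical_fov"]/2))
    d=V[:3,:3].T@np.array([(p[0]-i["cx"])/f,-(p[1]-i["cy"])/f,-1]);return -V[:3,:3].T@V[:3,3],d
def onz(n,p,z):
    c,d=ray(n,p);return c+d*(z-c[2])/d[2]
def tri(a,b):
    (c,d),(e,g)=ray("top",a),ray("scene",b)
    s=np.linalg.lstsq(np.c_[d,-g],e-c,rcond=None)[0];P,Q=c+d*s[0],e+g*s[1];return (P+Q)/2,np.linalg.norm(P-Q)
E
python3 - <<'E'
from h import *
T=lambda u,v:((u+.5)/3.4-.5+70,(v+.5)/3.4-.5+215)
S=lambda u,v:((u+.5)/4-.5+210,(v+.5)/4-.5+115)
t=[T(119.5,69),T(300,85.5),T(468.5,100.5),T(651,118)];s=[None,S(421,143),S(257,192),S(68,249)]
for a,b in zip(t,s):
    print(onz("top",a,.065).round(4), b and onz("scene",b,.065).round(4), b and tri(a,b))
g=[onz("top",a,.065) for a in t]
for a,b in((0,1),(2,3),(0,2)):print(np.linalg.norm(g[a]-g[b]),np.degrees(np.arctan2(*(g[b]-g[a])[:2])))
E
```

```text
[0.5073 0.2741 0.065 ] None None
[0.4891 0.1247 0.065 ] [0.4885 0.1269 0.065 ] (array([0.48939439, 0.12515049, 0.06613114]), np.float64(0.001585277798728153))
[ 0.4726 -0.014   0.065 ] [ 0.4707 -0.0116  0.065 ] (array([ 0.47260752, -0.01362005,  0.06718689]), np.float64(0.0013141025084419365))
[ 0.4537 -0.1634  0.065 ] [ 0.452  -0.1608  0.065 ] (array([ 0.45381261, -0.1625016 ,  0.06714888]), np.float64(0.0017447269656122224))
0.15051090048403865 -173.05759999930135
0.15052279192455423 -172.80389371797366
0.29018245504338547 -173.12260965965254
```

The glass triangulates to z ≈ 66 mm, and the lengths of 150 and 290 mm check out. Left ring ≈ (0.5065, 0.275), left dot ≈ (0.489, 0.1257). Next I close the gripper, go above the ring, and line tool y up with the slider.

Units first: shifts go in shares of 0.75 m and turns go in shares of 360 degrees. So -0.029 m / 0.75 = -0.0387, -0.018 m / 0.75 = -0.024, -0.104 rad / 6.2832 = -0.0166.

>>> {"api": "nudge_tcp", "payload": {
  "steps": [
    [[-0.0387, -0.024, 0, 0, 0], [-0.0387, -0.024, 0, 0, 0], [-0.0387, -0.024, 0, 0, 0], [-0.0387, -0.024, 0, 0, 0], [-0.0387, -0.024, 0, 0, 0], [-0.0387, -0.024, 0, 0, 0], [-0.0387, -0.024, 0, 0, 0], [-0.0387, -0.024, 0, 0, 0], [-0.0387, -0.024, 0, 0, 0], [-0.0387, -0.024, 0, 0, 0], [-0.0387, -0.024, 0, 0, 0], [-0.0387, -0.024, 0, 0, 0], [0, 0, 0, -0.0159, 0], [0, 0, 0, -0.0159, 0], [0, 0, 0, -0.0166, 0], [0, 0, 0, 0, 0], [0, 0, 0, 0, 0], [0, 0, 0, 0, 0]]
  ],
  "force": 20
}}

```text
t: 1.9
eef_pos: [0.5058, 0.2753, 0.2498]
tool_rot: [-0.0, 0.061, 0.998, -0.0]
contact_force: [0.8, 0.2, -0.1]
gripper_width: 0.003
grasp_force: 0.0
```

```bash
cat >> h.py <<'E'
from scipy.spatial.transform import Rotation as Ro
def to(p):
    o=bot.get_obs();R=Ro.from_quat(o["tool_rot"],scalar_first=True).as_matrix()
    print("pos",o["eef_pos"].round(4),"F",o["contact_force"].round(2),"w",round(o["gripper_width"],3),"t",round(o["t"],2),"y-axis",R[:,1].round(4),"z-axis",R[:,2].round(4),"go",(R.T@(np.array(p)-o["eef_pos"])).round(4))
RING=(.5065,.275,.084);DOT=(.489,.1257,.084)
E
python3 -c "
from h import *
to(RING);to(DOT)"
```

```text
pos [0.5058 0.2753 0.2498] F [ 0.76  0.23 -0.14] w 0.003 t 1.9 y-axis [ 1.215e-01  9.926e-01 -2.000e-04] z-axis [-3.e-04 -2.e-04 -1.e+00] go [-0.0007 -0.0002  0.1658]
pos [0.5058 0.2753 0.2498] F [ 0.76  0.23 -0.14] w 0.003 t 1.9 y-axis [ 1.215e-01  9.926e-01 -2.000e-04] z-axis [-3.e-04 -2.e-04 -1.e+00] go [-0.0015 -0.1505  0.1659]
```

In the tool's units: 0.03 m / 0.75 = 0.04, 0.02 m / 0.75 = 0.0267.

>>> {"api": "nudge_tcp", "payload": {
  "steps": [
    [[0, 0, 0.04, 0, 0], [0, 0, 0.04, 0, 0], [0, 0, 0.04, 0, 0], [0, 0, 0.04, 0, 0], [0, 0, 0.0267, 0, 0], [0, 0, 0.0133, 0, 0], [0, 0, 0.0053, 0, 0], [0, 0, 0, 0, 0], [0, 0, 0, 0, 0]]
  ]
}}

```text
t: 2.8
eef_pos: [0.5066, 0.2758, 0.097]
tool_rot: [0.001, 0.06, 0.998, 0.001]
contact_force: [0.1, 0.8, -0.6]
gripper_width: -0.001
grasp_force: 0.0
```

```bash
python3 - <<'E'
from h import *
import cv2
to(RING)
a=bot.read_camera("top")[200:275,70:200];b=bot.read_camera("scene")[60:160,290:420]
f=lambda x:cv2.resize(x,None,fx=3,fy=3,interpolation=cv2.INTER_CUBIC)
a=cv2.copyMakeBorder(a,0,25,0,0,cv2.BORDER_CONSTANT)
cv2.imwrite("pics/near.png",f(np.hstack([a,b])))
E
```

```text
pos [0.5066 0.2758 0.097 ] F [ 0.05  0.76 -0.59] w -0.001 t 2.8 y-axis [0.1198 0.9928 0.0012] z-axis [ 0.0015  0.001  -1.    ] go [ 0.0001 -0.0008  0.013 ]
```

View pics/near.png

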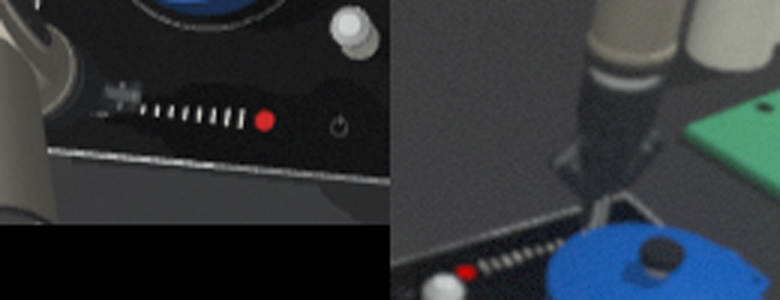

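The fingers hover right over the ring, with the tips at about (122,95) in the left half, shifted by their height. The row and the dot at (265,120) are clear. I'll come down gently, watching the force.

In the tool's units: 0.003 m / 0.75 = 0.004, 0.002 m / 0.75 = 0.0027.

>>> {"api": "nudge_tcp", "payload": {
  "steps": [
    [[0, 0, 0.004, 0, 0], [0, 0, 0.004, 0, 0], [0, 0, 0.0027, 0, 0], [0, 0, 0.0027, 0, 0], [0, 0, 0, 0, 0], [0, 0, 0, 0, 0]]
  ]
}}

```text
t: 3.5
eef_pos: [0.5059, 0.2753, 0.0859]
tool_rot: [-0.0, 0.06, 0.998, -0.0]
contact_force: [0.2, -0.3, 0.3]
gripper_width: 0.001
grasp_force: 0.0
```

>>> {"api": "nudge_tcp", "payload": {
  "steps": [
    [[0, 0, 0.0013, 0, 0], [0, 0, 0.0013, 0, 0], [0, 0, 0, 0, 0], [0, 0, 0, 0, 0]]
  ]
}}

```text
t: 3.9
eef_pos: [0.5059, 0.2753, 0.084]
tool_rot: [-0.0, 0.06, 0.998, -0.0]
contact_force: [0.3, -0.2, -0.4]
gripper_width: -0.001
grasp_force: 0.0
```

In the tool's units: 0.001 m / 0.75 = 0.0013.

>>> {"api": "nudge_tcp", "payload": {
  "steps": [
    [[0, 0, 0.0013, 0, 0], [0, 0, 0, 0, 0], [0, 0, 0, 0, 0]]
  ]
}}

```text
t: 4.2
eef_pos: [0.506, 0.2754, 0.0838]
tool_rot: [0.0, 0.06, 0.998, 0.0]
contact_force: [-1.9, -1.1, 7.5]
gripper_width: 0.003
grasp_force: 4.0
```

Contact at 7.5 N, on the ring. I'll slide slowly along -y in short parts and check the force after each.

In the tool's units: -0.003 m / 0.75 = -0.004, -0.002 m / 0.75 = -0.0027.

>>> {"api": "nudge_tcp", "payload": {
  "steps": [
    [[0, -0.0027, 0, 0, 0], [0, -0.004, 0, 0, 0], [0, -0.004, 0, 0, 0], [0, -0.004, 0, 0, 0], [0, -0.004, 0, 0, 0]]
  ]
}}

```text
t: 4.7
eef_pos: [0.5052, 0.2626, 0.0838]
tool_rot: [0.001, 0.06, 0.998, 0.001]
contact_force: [0.1, 3.9, 5.2]
gripper_width: -0.002
grasp_force: 2.7
```

>>> {"api": "nudge_tcp", "payload": {
  "steps": [
    [[0, -0.004, 0, 0, 0], [0, -0.004, 0, 0, 0], [0, -0.004, 0, 0, 0], [0, -0.004, 0, 0, 0], [0, -0.004, 0, 0, 0]]
  ]
}}

```text
t: 5.2
eef_pos: [0.5035, 0.2477, 0.0838]
tool_rot: [0.001, 0.06, 0.998, 0.001]
contact_force: [-0.0, 4.2, 5.3]
gripper_width: 0.002
grasp_force: 2.8
```

In the tool's units: -0.003 m / 0.75 = -0.004.

>>> {"api": "nudge_tcp", "payload": {
  "steps": [
    [[0, -0.004, 0, 0, 0], [0, -0.004, 0, 0, 0], [0, -0.004, 0, 0, 0], [0, -0.004, 0, 0, 0], [0, -0.004, 0, 0, 0], [0, -0.004, 0, 0, 0], [0, -0.004, 0, 0, 0], [0, -0.004, 0, 0, 0], [0, -0.004, 0, 0, 0], [0, -0.004, 0, 0, 0]]
  ]
}}

```text
t: 6.2
eef_pos: [0.4999, 0.2179, 0.0838]
tool_rot: [0.001, 0.06, 0.998, 0.001]
contact_force: [1.0, 3.6, 5.8]
gripper_width: -0.001
grasp_force: 2.9
```

```bash
python3 -c "
from h import *
to(DOT)"
```

```text
pos [0.4999 0.2179 0.0838] F [1.   3.56 5.77] w -0.001 t 6.2 y-axis [0.1191 0.9929 0.0026] z-axis [ 0.0025  0.0023 -1.    ] go [-0.0001 -0.0928 -0.0004]
```

In the tool's units: -0.003 m / 0.75 = -0.004.

>>> {"api": "nudge_tcp", "payload": {
  "steps": [
    [[0, -0.004, 0, 0, 0], [0, -0.004, 0, 0, 0], [0, -0.004, 0, 0, 0], [0, -0.004, 0, 0, 0], [0, -0.004, 0, 0, 0], [0, -0.004, 0, 0, 0], [0, -0.004, 0, 0, 0], [0, -0.004, 0, 0, 0], [0, -0.004, 0, 0, 0], [0, -0.004, 0, 0, 0], [0, -0.004, 0, 0, 0], [0, -0.004, 0, 0, 0], [0, -0.004, 0, 0, 0], [0, -0.004, 0, 0, 0], [0, -0.004, 0, 0, 0]]
  ]
}}

```text
t: 7.7
eef_pos: [0.4946, 0.1732, 0.0838]
tool_rot: [0.001, 0.06, 0.998, 0.001]
contact_force: [0.8, 3.9, 5.1]
gripper_width: 0.003
grasp_force: 3.0
```

```bash
python3 -c "
from h import *
to(DOT)"
```

```text
pos [0.4946 0.1732 0.0838] F [0.84 3.92 5.13] w 0.003 t 7.7 y-axis [0.119  0.9929 0.0024] z-axis [ 0.0025  0.0021 -1.    ] go [-0.0001 -0.0478 -0.0003]
```

In the tool's units: -0.003 m / 0.75 = -0.004, -0.002 m / 0.75 = -0.0027.

>>> {"api": "nudge_tcp", "payload": {
  "steps": [
    [[0, -0.004, 0, 0, 0], [0, -0.004, 0, 0, 0], [0, -0.004, 0, 0, 0], [0, -0.004, 0, 0, 0], [0, -0.004, 0, 0, 0], [0, -0.004, 0, 0, 0], [0, -0.004, 0, 0, 0], [0, -0.004, 0, 0, 0], [0, -0.004, 0, 0, 0], [0, -0.004, 0, 0, 0], [0, -0.004, 0, 0, 0], [0, -0.004, 0, 0, 0], [0, -0.004, 0, 0, 0], [0, -0.004, 0, 0, 0], [0, -0.004, 0, 0, 0], [0, -0.0027, 0, 0, 0], [0, 0, 0, 0, 0], [0, 0, 0, 0, 0]]
  ]
}}

```text
t: 9.5
eef_pos: [0.489, 0.1261, 0.0838]
tool_rot: [0.001, 0.06, 0.998, 0.001]
contact_force: [0.2, 3.5, 7.2]
gripper_width: 0.002
grasp_force: 3.6
```

```bash
python3 - <<'E'
from h import *
import cv2
to(DOT)
a=bot.read_camera("top")[200:275,70:200];b=bot.read_camera("scene")[60:160,260:390]
a=cv2.copyMakeBorder(a,0,25,0,0,cv2.BORDER_CONSTANT)
cv2.imwrite("pics/end.png",cv2.resize(np.hstack([a,b]),None,fx=3,fy=3,interpolation=cv2.INTER_CUBIC))
E
```

```text
pos [0.489  0.1261 0.0838] F [0.2  3.51 7.19] w 0.002 t 9.5 y-axis [0.1193 0.9929 0.0018] z-axis [ 0.0024  0.0015 -1.    ] go [-0.     -0.0004 -0.0002]
```

View pics/end.png

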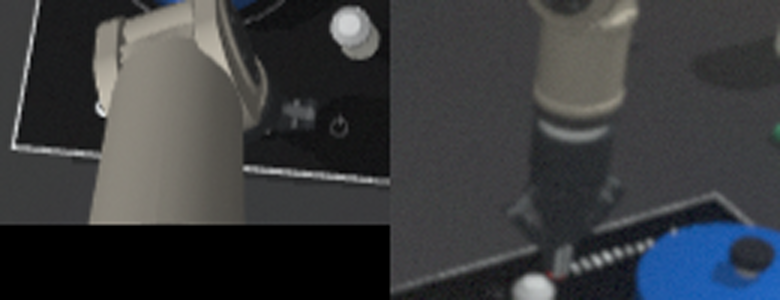

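The fingertips rest at the dot, with a sliver of red showing at about (553,274) in the right half. The shaker hasn't moved, at (350,27) in the left half. The force is 7 N, so I'm handing in.

```bash
python3 -c "
from station import bot
print(bot.hand_in())"
```

```text
the job is handed in; nothing more can be done
None
```

The closed fingertips slid along the casserole's (left) slider from the white ring to the red dot without lifting, at about 5–8 N, and the job was handed in at about 9.6 s with them still resting on the dot; the hand-in returned no verdict.

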